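Kettle on, then find the full tea tin by its weight

ROBOT

A 6-joint arm with a two-finger parallel gripper is mounted at the origin on a cart in front of the work surface, level with it; the furniture and walls round the work are solid. World frame = base frame: x ahead of the robot, y to its left, z up, the work surface at z = 0. Lengths are in m, angles in rad, forces in N, time in s.
With the tool pointing down it reaches from about 0.325 to 0.775 m from the base axis. Payload 5.5 kg.
Tool frame: the origin (TCP) lies on the centre line of the jaws, within the pads' length; the fingertips stand 22 mm ahead of it and the grasp point (between the pads) lies 3 mm ahead of it; z points along the fingers, y is the line along which they close (so a half turn about z gives the same grasp; the last joint's range is limited). The gripper opens to 88 mm and grips with 3 to 60 N. Pads are 20 mm wide; open, the fingers measure 115 mm over their backs; the gripper's body (75 mm by 178 mm) begins 61 mm behind the grasp point.
Start: joints at [1.286, 0.091, 1.231, -0, 1.82, -0.057], TCP at [0.136, 0.585, 0.245] pointing down, gripper open.
Joint ranges: [-2.87, 2.87], [-0.86, 2.18], [0.17, 2.46], [-1.51, 4.65], [0.06, 2.69], [-2.65, 2.65]. Speed limits (rad/s): [2.57, 2.57, 3.01, 3.14, 3.14, 3.14].

INTERFACE

Orientations are given as a rotation vector (axis times angle).
In Python, from workcell import * gives the robot as it stands. Calls block until the motion is done:
- reach(position, orientation): joint-space move of the TCP to a pose.
- servo_line(position, ori=None, max_speed=0.15): straight line of the TCP; ori=None keeps the orientation; max_speed is the mean speed in m/s.
- goto_joints(angles): joint-space move.
- set_gripper(opening): finger opening in m; the grip force is fixed at half the most; returns when the fingers have stopped.
- wait(seconds).
- ik(position, orientation): joint angles nearest the present ones, or None.
- sense(): the state.
- snapshot(name): name is "side" or "top" or "wrist"; returns a dict with "frame" (384x512x3 uint8, red, green, blue), "fovy" (degrees; the focal length in pixels is half the picture's height over the tangent of half this angle, whatever the lens; pixels are square), "cx", "cy" (the principal point, pixels), "R" (3x3) and "t" (3): a world point X has camera coordinates R X + t; the wrist camera has in their place "tool_from_camera" (4x4, takes a point from camera to tool coordinates, whose origin is the TCP and whose axes are the flange's). Camera axes: x right, y down, z forward; pixel columns grow to the right and rows downward; lengths in m; the calibration is good to about 2 mm. A picture is of the moment at which its call begins: read the wrist's pose just before it. There is no depth.
A pose or a line that the arm cannot do raises IKError and nothing moves.
- finish_job(): hands the job in; it is judged then, once.
The state is a dict: "time": time; "joint_positions": joint angles; "dq": joint speeds; "effort": joint torques, N m; "ee_pos": TCP position; "tcp_rot": TCP orientation; "force": force on the tool from outside, world axes, zero at the start; "ft_torque": the same for the moment, N m; "width": finger opening in m; "finger_force": force on a finger pad.
Only numpy, scipy, OpenCV 4.12 (cv2) and the standard library are available. Lean on these libraries where they do the work, as an engineer would, in place of code of your own. Each camera call takes 0.05 s, during which the arm holds its last target. There are 200 camera calls.

TASK

Get the tea under way: first switch on the boiling ring under the kettle, turning its switch the full quarter turn clockwise until it has snapped over. Then heft each of the three identical closed tea tins, one after the other, lifting it clear of the worktop and setting it gently back upright where it stood, to feel which is the heaviest: that is the full one. Finish while holding the heaviest up in the gripper, upright and still, well clear (at least 10 cm) of the worktop, with the two lighter tins back in their places and the kettle and other things undisturbed.

Things in the scene. Friction and masses are not known exactly. Their poses are not given: they have to be found in the camera images.
- ring_switch (a joint): rotary switch on the deck, near the left front, of the electric boiling ring (white slab 250 x 360 mm, deck 58 mm above the worktop; the kettle stands at its right end). rad: 0 off, 1.57 on, growing clockwise from above, a stop at each end. An over-centre spring of up to 0.055 N m: let go past half way (0.79) it snaps on, short of that it snaps back
- switch_grip (a point): top centre of the switch's bar-shaped black grip, on its vertical axis, 95 mm above the worktop; turns with it. x runs along the bar to the end with the white line, z up. The bar is 52 mm long (x), 13 mm wide (y) and stands 26 mm above a round skirt 52 mm across. Off: the bar lies along the ring's front-to-back direction; on: left to right
- tin_a: one of three outwardly identical closed plain metal tea tins: 88 mm (x) by 60 mm (y) by 124 mm high, rounded edges, lid fast, a small empty brass label frame on the -x face; origin at the centre of the underside, z up. They weigh 0.14 to 0.56 kg by what is left in them, the heaviest at least 0.15 kg above the next. Gripping 25 N across the 60 mm width, 30 mm below the top, lifts any of them safely
- tin_b: another of the three identical tea tins: same shape, size, axes and origin
- tin_c: another of the three identical tea tins: same shape, size, axes and origin
- kettle: steel kettle standing on the hot plate, 172 mm across, 202 mm high with its arched handle, a short spout along its x axis; origin at the centre of its underside, z up. To be left alone. Its side is at least 115 mm from the switch's axis
- lemon: a lemon, 72 x 57 x 58 mm, lying in front of the tins; leave alone
- garlic: a garlic bulb, 53 mm, in front of the tins; leave alone
- mug: white enamel mug with a handle, 82 x 109 x 80 mm, behind the tins; leave alone
- egg_cup: wooden egg cup, 47 mm across, 57 mm high, behind the tins; leave alone
There are look-alikes about, which are no part of the job. Leave any purple look-alike of the tin_c alone.

How it is judged:
By the outcome, as a careful person would: the job done as asked, in the order asked, and still so for the second after the job is handed in, while the arm keeps its last pose, push and grip.
It also fails if it takes over 72 s, if anything falls off the work surface, if the arm or the gripper's body presses on something with over 40 N, if the wrist force passes 120 N, or if a joint passes its speed limit or range.

## Working session

There is one attempt and no reset: what is moved stays moved. The work goes in short steps, each a Python script; the robot and the scene stay as the last script left them, time stands still between calls to the robot, and variables do not carry over. Pictures are saved under pics/ and viewed, at most 10 in all, crops included, and the job is handed in when it is done.

```bash
ls; mkdir -p pics; python3 - <<'E'
from workcell import *
import cv2,numpy as np,pickle
d={}
for n in("side","top","wrist"):
    s=sense();p=snapshot(n);d[n]=(p,s);cv2.imwrite(f"pics/{n}0.png",p["frame"][:,:,::-1])
    print(n,{k:np.round(v,3).tolist() for k,v in p.items() if k!="frame"})
pickle.dump(d,open("d0.pkl","wb"))
print(s)
E
```

```text
pics
side {'fovy': 47.436, 'cx': 256.116, 'cy': 196.486, 'R': [[-0.915, -0.404, -0.02], [-0.237, 0.576, -0.783], [0.328, -0.711, -0.622]], 't': [0.502, 0.224, 1.307]}
top {'fovy': 48.449, 'cx': 257.178, 'cy': 200.157, 'R': [[-0.015, -1.0, -0.011], [-0.995, 0.016, -0.103], [0.103, 0.009, -0.995]], 't': [-0.016, 0.548, 1.179]}
wrist {'fovy': 60.279, 'cx': 253.448, 'cy': 190.14, 'tool_from_camera': [[0.001, -0.968, -0.253, 0.069], [1.0, 0.001, -0.001, -0.001], [0.001, -0.253, 0.968, -0.14], [0.0, 0.0, 0.0, 1.0]]}
{'time': 0.1, 'joint_positions': array([ 1.28628281e+00,  9.17881220e-02,  1.23177277e+00, -3.74614973e-05,
        1.81981031e+00, -5.66977745e-02]), 'dq': array([ 4.98135420e-05, -1.60563204e-03, -3.04778241e-03,  2.53665034e-04,
       -1.03913032e-03, -5.32938339e-04]), 'effort': array([ 3.06361420e-03, -4.47859168e+01, -4.07569849e+01,  7.01296236e-02,
        2.84917303e-02, -9.92138212e-05]), 'ee_pos': array([0.13545615, 0.58426868, 0.24361307]), 'tcp_rot': array([-3.57062744e-01, -3.12096629e+00,  2.76264019e-03]), 'force': array([-0.3070475 ,  0.31155575,  0.50668665]), 'ft_torque': array([0.06736125, 0.00155802, 0.00744698]), 'finger_force': 0.0, 'width': 0.08771221239177825}
```

View pics/top0.png

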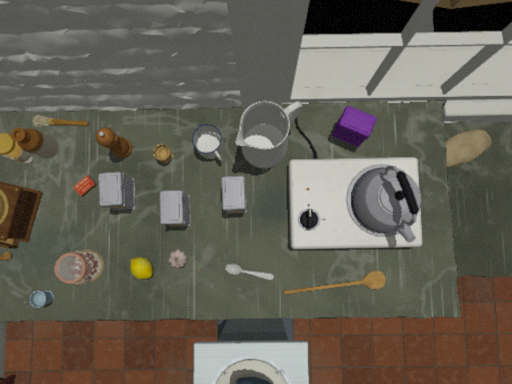

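View pics/side0.png

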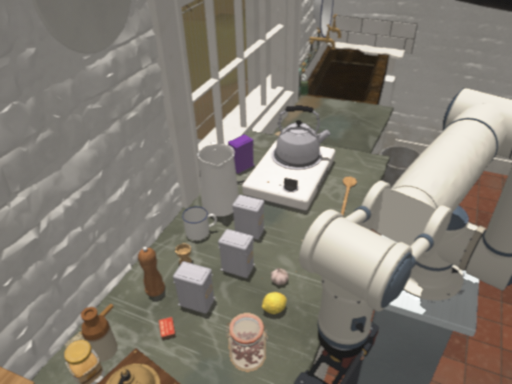

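```bash
python3 - <<'E'
import cv2,pickle,numpy as np
d=pickle.load(open("d0.pkl","rb"));f=d["top"][0]["frame"][:,:,::-1]
a=cv2.resize(f[160:240,90:250],None,fx=5,fy=5,interpolation=cv2.INTER_CUBIC)
cv2.imwrite("pics/tins.png",a)
b=cv2.resize(f[195:245,285:335],None,fx=8,fy=8,interpolation=cv2.INTER_CUBIC)
c=cv2.resize(f[150:250,280:430],None,fx=4,fy=4,interpolation=cv2.INTER_CUBIC)[:400,:]
cv2.imwrite("pics/sw.png",b)
E
```

```text
(no output)
```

View pics/tins.png

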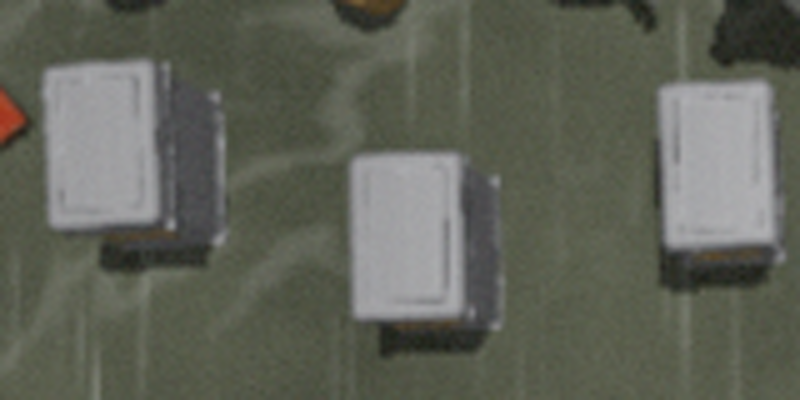

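View pics/sw.png

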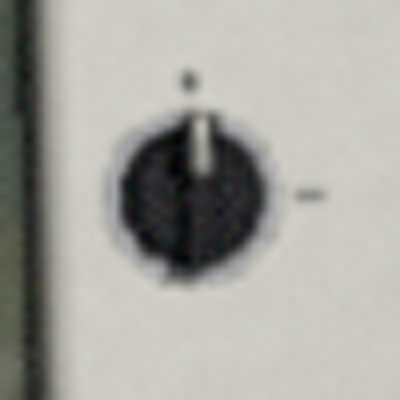

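```bash
cat > h.py <<'E'
import numpy as np,cv2
from scipy.spatial.transform import Rotation as Ro
def foc(p): return 192/np.tan(np.radians(p["fovy"])/2)
def unproj(p,uv,z,R=None,c=None):
    "pixel -> world point on plane z"
    if R is None: R=np.array(p["R"]);c=-R.T@np.array(p["t"]);R=R.T
    f=foc(p);d=R@np.array([(uv[0]-p["cx"])/f,(uv[1]-p["cy"])/f,1]);return c+d*(z-c[2])/d[2]
def proj(p,X):
    c=np.array(p["R"])@X+p["t"];f=foc(p);return np.array([p["cx"]+f*c[0]/c[2],p["cy"]+f*c[1]/c[2]])
def ori(yaw):
    "tool down, tool x at world yaw (deg)"
    return (Ro.from_euler("z",yaw,degrees=True)*Ro.from_euler("x",180,degrees=True)).as_rotvec()
E
python3 - <<'E'
import pickle;from h import *
d=pickle.load(open("d0.pkl","rb"));p=d["top"][0];q=d["side"][0]
for c in ([(44,68),(153,60),(158,225),(49,232)],[(351,155),(461,153),(464,320),(351,320)],[(658,84),(770,80),(776,247),(663,250)]):
    W=np.array([unproj(p,(u/5+89.6,v/5+159.6),.124)[:2] for u,v in c])
    m=W.mean(0);ax=(W[0]+W[1]-W[2]-W[3])/2;ay=(W[0]+W[3]-W[1]-W[2])/2
    print("tin",m.round(4),"len",np.linalg.norm(ax).round(4),np.linalg.norm(ay).round(4),"yaw",np.degrees(np.arctan2(ax[1],ax[0])).round(1),np.degrees(np.arctan2(-ay[0],ay[1])).round(1),"reach",np.hypot(*m).round(3),"side px",proj(q,np.r_[m,.124]).round(1))
for n,uv,z in (("skirt",(193,195),.066),("bartop",(200,192),.095),("line",(202,112),.095),("line0",(202,175),.095),("dot",(190,82),.058),("dash",(312,195),.058)):
    w=unproj(p,(uv[0]/8+284.6,uv[1]/8+194.6),z);print(n,w.round(4),proj(q,w).round(1))
for uv in ((291,160),(418,158),(421,246),(292,248)):print("slab",unproj(p,uv,.058).round(3))
E
```

```text
tin [0.574  0.3603] len 0.0871 0.0573 yaw 2.9 3.0 reach 0.678 side px [191.6 271. ]
tin [0.5237 0.1994] len 0.0869 0.0582 yaw 0.9 -0.4 reach 0.56 side px [235.2 237.2]
tin [0.5587 0.0374] len 0.0876 0.0588 yaw 1.4 0.9 reach 0.56 side px [247.6 201.5]
skirt [ 0.49   -0.1647  0.066 ] [289.7 185.5]
bartop [ 0.4893 -0.1638  0.095 ] [290.  179.1]
line [ 0.5159 -0.1652  0.095 ] [283.  177.2]
line0 [ 0.495  -0.1646  0.095 ] [288.6 178.6]
dot [ 0.5294 -0.1656  0.058 ] [279.3 184.6]
dash [ 0.4898 -0.2063  0.058 ] [293.7 180.9]
slab [ 0.656 -0.121  0.058]
slab [ 0.655 -0.473  0.058]
slab [ 0.412 -0.468  0.058]
slab [ 0.412 -0.118  0.058]
```

```bash
python3 - <<'E'
from workcell import *
from h import *
import pickle
reach([.4895,-.1645,.27],ori(179.5))
set_gripper(.04)
s=sense();p=snapshot("wrist");pickle.dump((p,s),open("w1.pkl","wb"))
print(s["ee_pos"],s["width"],s["time"],s["joint_positions"].round(2))
cv2.imwrite("pics/w1.png",p["frame"][:,:,::-1])
E
```

```text
[ 0.48948917 -0.16452773  0.26996188] 0.04015110518636494 3.9417 [-0.39 -0.13  1.4  -0.    1.87 -1.95]
```

View pics/w1.png

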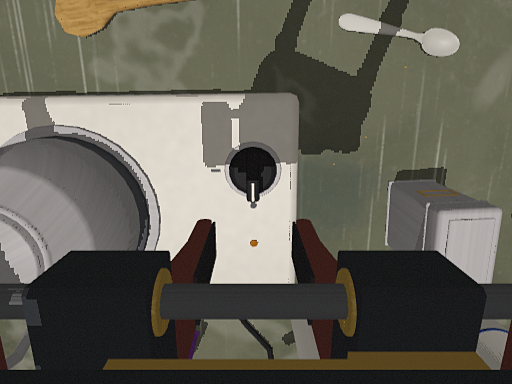

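```bash
python3 - <<'E'
from h import *
import pickle
p,s=pickle.load(open("w1.pkl","rb"));T=np.array(p["tool_from_camera"]);Rt=Ro.from_rotvec(s["tcp_rot"]).as_matrix()
for n,uv,z in (("line end",(253,201.5),.095),("line start",(253,182),.095),("skirt",(253,170),.066),("dot",(253.5,205.5),.058),("dash",(215.5,170),.058)):
    print(n,unproj(p,uv,z,Rt@T[:3,:3],s["ee_pos"]+Rt@T[:3,3]).round(4))
E
```

```text
line end [ 0.514  -0.1661  0.095 ]
line start [ 0.4941 -0.1659  0.095 ]
skirt [ 0.4879 -0.1659  0.066 ]
dot [ 0.5296 -0.1657  0.058 ]
dash [ 0.4891 -0.2065  0.058 ]
```

```bash
python3 - <<'E'
from workcell import *
from h import *
P=np.array([.489,-.1655,.096])
def st(n):
    s=sense();print(n,round(s["time"],2),s["ee_pos"].round(4),"w",round(s["width"],4),"F",s["force"].round(1),"M",s["ft_torque"].round(2),"ff",round(s["finger_force"],1));return s
servo_line(P,ori(179.7));s=st("down")
if abs(s["force"][2])<8:
    set_gripper(0.0);st("grip")
    for a in (30,60,90): reach(P,ori(179.7-a));s=st(a)
    if .009<s["width"]<.02:
        set_gripper(.04);st("open")
        servo_line(P+[0,0,.19]);set_gripper(.088)
        p=snapshot("wrist");cv2.imwrite("pics/w2.png",p["frame"][:,:,::-1]);st("up")
E
```

```text
down 5.3 [ 0.4896 -0.1657  0.0972] w 0.0398 F [ 0.7 -0.4  0.9] M [ 0.02  0.02 -0.02] ff 0.0
grip 5.83 [ 0.4891 -0.1656  0.0963] w 0.0127 F [-0.6 -0.5  0. ] M [-0.05  0.02  0.01] ff 30.0
30 6.4 [ 0.4892 -0.1654  0.0962] w 0.0128 F [ 0.1 -0.5  2.1] M [ 0.17 -0.07 -0.01] ff 30.0
60 6.97 [ 0.4894 -0.1653  0.0963] w 0.0128 F [0.8 2.2 2.4] M [ 0.36 -0.27 -0.05] ff 30.0
90 7.53 [ 0.4896 -0.1652  0.0963] w 0.0131 F [3.9 2.5 1.9] M [ 0.43 -0.68  0.06] ff 30.0
open 8.15 [ 0.4889 -0.1655  0.0959] w 0.0399 F [-0.1  0.5  0.1] M [-0.1   0.06  0.01] ff 0.0
up 10.49 [ 0.489  -0.1655  0.286 ] w 0.0876 F [-0.3  0.4  1.1] M [ 0.04  0.1  -0.01] ff 0.0
```

View pics/w2.png

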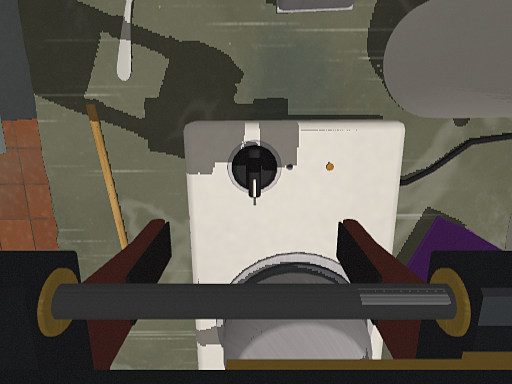

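```bash
cat > tin.py <<'E'
from workcell import *
from h import *
TINS={"R":((.5587,.0374),1.1),"M":((.5237,.1994),.4),"L":((.574,.3603),3.0)}
def st(n):
    s=sense();print(n,round(s["time"],2),s["ee_pos"].round(4),"w",round(s["width"],4),"F",s["force"].round(2),"M",s["ft_torque"].round(2),"ff",round(s["finger_force"],1));return s
def fz():
    v=[]
    for _ in range(8): wait(.04);v.append(sense()["force"][2])
    return np.mean(v)
def heft(k,lift=.06,back=True):
    (x,y),yaw=TINS[k];o=ori(180+yaw);P=np.array([x,y,.097])
    reach(P+[0,0,.15],o);wait(.2);b=fz()
    servo_line(P,max_speed=.12);s=st(k+" down")
    if abs(s["force"][2]-b)>8: print("contact?");return
    set_gripper(.03);s=st("grip")
    if not .055<s["width"]<.065: print("bad grip");return
    servo_line(P+[0,0,lift],max_speed=.08);wait(.4);w=fz();print(k,"MASS",(b-w)/9.81);st("up")
    if back:
        servo_line(P+[0,0,.006],max_speed=.08);servo_line(P+[0,0,.0003],max_speed=.02);wait(.2);st("set")
        set_gripper(.088);st("rel");servo_line(P+[0,0,.15],max_speed=.2)
E
python3 -c "
from tin import *
heft('R')"
```

```text
R down 13.53 [0.5592 0.0374 0.0981] w 0.0873 F [-0.07 -0.98  0.23] M [ 0.05 -0.1   0.02] ff 0.0
grip 14.07 [0.5588 0.0374 0.0972] w 0.0599 F [ 0.53 -0.04  0.13] M [ 0.04 -0.09 -0.03] ff 29.9
R MASS 0.14989718622044093
up 15.7 [0.5587 0.0374 0.157 ] w 0.0605 F [ 0.16 -0.71 -2.11] M [-0.02  0.04 -0.  ] ff 29.9
set 17.16 [0.5587 0.0374 0.0973] w 0.06 F [-0.32 -0.16 -1.86] M [ 0.01  0.03 -0.  ] ff 29.9
rel 17.78 [0.5587 0.0374 0.0973] w 0.0879 F [0.34 0.19 0.1 ] M [ 0.05 -0.03  0.02] ff 0.0
```

```bash
python3 -c "
from tin import *
heft('M');heft('L')
p=snapshot('top');cv2.imwrite('pics/top2.png',p['frame'][:,:,::-1])"
```

```text
M down 21.32 [0.5242 0.1996 0.0981] w 0.0877 F [ 0.3  -0.19 -0.05] M [0.05 0.03 0.  ] ff 0.0
grip 21.86 [0.5238 0.1995 0.0971] w 0.0599 F [-0.18  0.01  0.6 ] M [ 0.06 -0.02  0.03] ff 29.9
M MASS 0.21350605288515007
up 23.49 [0.5237 0.1994 0.157 ] w 0.0599 F [-0.34  0.25 -2.72] M [ 0.05 -0.05  0.02] ff 29.9
set 24.95 [0.5237 0.1994 0.0973] w 0.0602 F [-0.51  0.5  -2.05] M [ 0.02 -0.01  0.02] ff 29.9
rel 25.57 [0.5237 0.1994 0.0973] w 0.088 F [0.28 0.68 0.2 ] M [ 0.06 -0.   -0.06] ff 0.0
L down 29.12 [0.5745 0.3606 0.0983] w 0.0874 F [0.56 0.39 1.95] M [-0.01  0.02 -0.01] ff 0.0
grip 29.67 [0.574  0.3607 0.0973] w 0.0601 F [-1.3   1.17  0.63] M [ 0.29  0.03 -0.02] ff 29.9
L MASS 0.48950966357460873
up 31.3 [0.574  0.3603 0.157 ] w 0.0599 F [-1.8  -0.6  -5.64] M [0.03 0.01 0.03] ff 29.9
set 32.76 [0.574  0.3603 0.0973] w 0.0597 F [-0.36  0.8  -4.88] M [ 0.02 -0.03 -0.02] ff 29.9
rel 33.38 [0.574  0.3603 0.0974] w 0.0876 F [-0.04 -0.6   0.46] M [ 0.02 -0.01  0.02] ff 0.0
```

```bash
python3 -c "
from tin import *
heft('L',lift=.14,back=False);wait(.5);st('hold')
for n in('top','side'):
    p=snapshot(n);cv2.imwrite('pics/%s3.png'%n,p['frame'][:,:,::-1])
"
```

```text
L down 36.52 [0.5745 0.3606 0.0983] w 0.0876 F [ 0.01 -0.32  0.14] M [ 0.05  0.03 -0.01] ff 0.0
grip 37.07 [0.574  0.3604 0.0972] w 0.0603 F [0.22 1.15 0.69] M [ 0.03  0.01 -0.01] ff 30.0
L MASS 0.5253528624980683
up 39.7 [0.574  0.3603 0.237 ] w 0.0599 F [-0.02  0.08 -5.19] M [-0.01  0.    0.  ] ff 30.0
hold 40.2 [0.574  0.3603 0.237 ] w 0.0603 F [ 0.57 -0.72 -5.32] M [ 0.01  0.01 -0.  ] ff 30.0
```

View pics/top3.png

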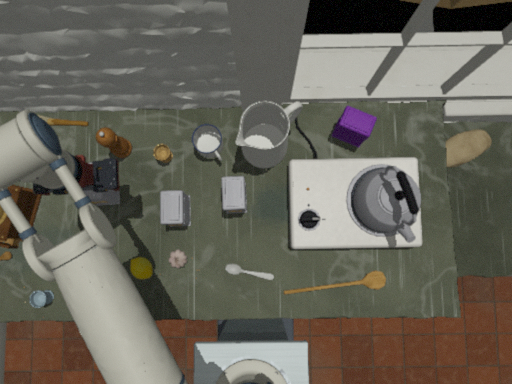

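View pics/side3.png

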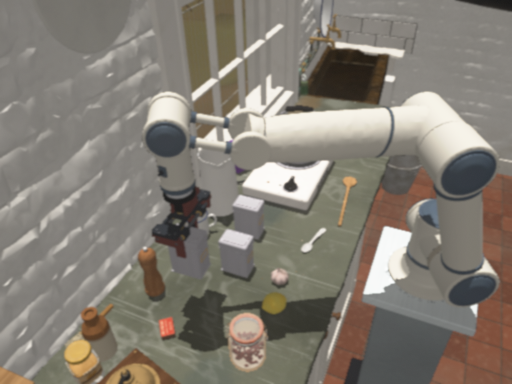

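The top view shows the switch bar lying left to right at (310,219) with its pilot lamp lit. Tins M at (174,207) and R at (233,193) are where they started. The left tin is held up about 14 cm.

```bash
python3 -c "
from workcell import *
print(finish_job())"
```

```text
the job is handed in; nothing more can be done
None
```

The job is handed in: the ring is switched on, and all three tins were hefted at about 0.15, 0.21 and 0.5 kg. The heaviest, the left one, is held upright 14 cm above the worktop, and the other two are back in their places.

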